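# Uncap the lamp and index the filter slide

### The job

On the light-path unit, first pull the black dust cap on the white lamp block straight up off its catch, all the way to the top of its guide pins, where it stays. Then take the filter slide by its round black knob and slide it along the rail towards the lamp block until its spring ball clicks into the notch there, so that the filter stands squarely in front of the lamp. Finish while still holding the knob with the slide resting in the notch, and leave the other things on the bench undisturbed.

Things in the scene. Friction and masses are not known exactly. Their poses are not given: they have to be found in the camera images.
- unit: grey base plate, fixed to the bench, 180 (x) by 360 mm (y), 15 mm thick; origin at the centre of its underside. A steel rail runs along its y axis at x = -30 mm, top 27 mm over the bench. Lamp block and detector stand behind the rail (x = +68 mm), one at each end; which is at which end varies. All parts share the unit's axes.
- carriage: filter slide: aluminium plate 90 (x) x 60 (y) mm on the rail, top 38 mm over the bench; slides along the unit's y, 130 mm either way from mid-rail, friction 1.5 N; starts near mid-rail. Origin on its underside, 28 mm over the bench. Knob at x = -45 mm; black upright filter frame, 46 mm wide, top 84 mm over the bench, at x = +12 mm; knob, filter and ball all at y = 0.
- carriage_ball (a point): spring ball hidden under the slide's far edge (x = +22, y = 0 mm of the slide), this point at its lowest, 19.5 mm over the bench. Over the last 24 mm before the notch it runs up a ramp (about 2 N more resistance), then 9 mm of flat; 3 mm short of the notch it begins to drop, pulling the slide forward, 1 mm deep; pushing on past the notch, either way, takes 10 N or more. It centres itself if not forced.
- knob_top (a point): centre of the top of the filter slide's knob, an upright black cylinder 16 mm in diameter and 40 mm long, top 78 mm over the bench; axes as the unit's
- lamp: white lamp block, fixed on the unit, house 50 (x) x 60 (y) mm, top 85 mm over the bench; origin at the centre of its underside, 15 mm over the bench. The black cap covers the light port on its -x face. The slide is home when its origin has the same unit y as this origin.
- notch (a point): middle of the notch, in a low steel strip 48 mm long (y) in front of the lamp block: x = -46, y = 0 mm of the lamp block, 22 mm over the bench (strip's top); the slide's ball comes to rest here
- cap_tab (a point): centre of the top of the dust cap's upright grip tab, 10 mm thick (x), 26 mm wide (y), its upper 40 mm free to grip; this top is 133 mm over the bench with the cap down, 163 mm with it up; it stands 31.5 mm in front (-x) of the lamp block's origin; axes as the unit's
- cap (a joint): height of the dust cap on its vertical guide pins, m: 0 fully down on its catch, 0.030 at the upper end stop. It takes about 8 N to pull it off the catch, which lets go within the first 8 mm; above that it moves with about 3 N and stays where it is left
- detector: aluminium round can 44 mm in diameter on a square foot, top 92 mm over the bench, fixed on the unit at the other end from the lamp block; no notch; origin at the centre of its underside; not to be used
- oil: small amber oil bottle, 26 mm wide, 45 mm tall, standing on the base plate behind the rail, between lamp block and detector; loose, leave alone; origin at its underside
- brush: lens brush about 150 mm long lying on the bench left of the unit; loose, leave alone; origin at its underside
- slidebox: flat grey box for microscope slides, 100 x 170 x 33 mm, on the left; loose, leave alone; origin at its underside
- dish: shallow glass dish, 90 mm wide, 16 mm tall, on the right; loose, leave alone; origin at its underside
- wash: white plastic bottle, 64 mm wide, 160 mm tall, beyond the unit on the left; loose, leave alone; origin at its underside
- rack: white tube rack with capped tubes, 80 x 200 mm, 90 mm tall, on the right; loose, leave alone; origin at its underside
- beaker: glass beaker, 70 mm wide, 90 mm tall, beyond the unit; loose, leave alone; origin at its underside

How it is judged (in metres and radians):
On the way, in this order (a step that is already met when the one before it is completed fails the run):
1. the dust cap is pulled up to the top of its pins (value of joint cap above 0.024 m), for 0.2 s.
2. the filter slide is in the lamp block's notch, held by the fingers (y of carriage in the frame of lamp between -0.002 and 0.002 m and contact force between the fingers and carriage above 2 N and linear speed of carriage below 0.01 m/s), for 0.3 s.
At the end, for the whole second after the job is handed in: The dust cap is still up (more than 24 of its 30 mm); the filter slide rests within 2 mm of the notch of the lamp block, moving slower than 10 mm/s; the fingers still hold it (contact force above 2 N) (all of step 2 and value of joint cap above 0.024 m); the arm keeps its last pose, push and grip.
It fails at once if another thing on the bench was moved more than 20 mm (distance of any of oil, brush, slidebox, dish, wash, rack, beaker from where it was at the start of the episode above 0.02 m).
It also fails if it takes over 58 s, if anything falls off the work surface, if the arm or the gripper's body presses on something with over 40 N, if the wrist force passes 120 N, or if a joint passes its speed limit or range.

### The arm

A 7-joint arm with a two-finger parallel gripper is mounted at the origin on the work surface. World frame = base frame: x ahead of the robot, y to its left, z up, the work surface at z = 0. Lengths are in mm, angles in rad, forces in N, time in s.
With the tool pointing down it reaches from about 425 to 925 mm from the base axis. Payload 6.8 kg.
Tool frame: the origin (TCP) lies midway between the tips of the shut fingers; the grasp point (between the pads) lies 19 mm behind it (hold_point_z is the distance from the TCP to the grasp point, in mm); z points along the fingers, y is the line along which they close (so a half turn about z gives the same grasp; the last joint's range is limited). The gripper opens to 88 mm and grips with 3 to 60 N. Pads are 20 mm wide; open, the fingers measure 115 mm over their backs; the gripper's body (75 mm by 178 mm) begins 61 mm behind the grasp point.
Start: joints at [-1.425, 0.477, 0.022, 1.555, -0.011, 1.109, -0.083], TCP at [169.477, 653.395, 222.664] pointing down, gripper open.
Joint ranges: [-2.96, 2.96], [-0.34, 2.1], [-1.41, 1.46], [0.24, 2.44], [-1.37, 4.51], [0.17, 1.92], [-2.96, 2.96]. Speed limits (rad/s): [2.39, 2.39, 3.14, 3.14, 3.14, 3.14, 3.14].

### API

Orientations are given as a rotation vector (axis times angle).
In Python, from workcell import get_obs, snapshot, camera_info, sign_off, hold_point_z gives the robot as it stands.
- The arm moves only by the tool play_rows, never from a script. Its arguments are lists of equal length, an entry for each row: "dp": the shift along the world's x, y, z as a fraction of full scale, a list of three; "spin": the turn about the world's z as a fraction of full scale. In form: {"dp": [[x, y, z], ...], "spin": [spin, ...]}. A call has 1 to 5 rows; each row shifts and turns the commanded pose from where the row before left it; what a row does not reach is not made up. Full scale, the value 1, is 2.5 cm for a shift and 0.1 rad for a turn. A row lasts 1/12 s, in which the tool goes at most 41.7 mm and 7.16 degrees, less where a joint would pass 70% of its speed; a pose out of reach is approached as far as the arm can. A call with a number of a shift or a turn outside -1 to 1 is refused whole. A call with a gripper value outside its range is refused whole. "hand" is the opening, from -1 (shut) to 1 (fully open), so that 0 is half open, set as the call begins (left out, the last holds). The fingers move at their own pace and stop on an object; the grip force is fixed at half the most. Time passes only in rows, so rows that do not move let the fingers close. It gives the time, the measured TCP pose, the force, the opening and the grip force at its end, in the units of the state.
- get_obs(): the state, without advancing time (a new reading comes with each control period).
- snapshot(name): name is "scene" or "side" or "wrist"; returns (picture, depth): 400x640x3 uint8, red, green, blue; 400x640 float32, mm along the optical axis (not along the pixel's ray), 0 where there is no reading.
- camera_info(name): a dict with "fov_y" (degrees; the focal length in pixels is half the picture's height over the tangent of half this angle, whatever the lens; pixels are square), "cx", "cy" (the principal point, pixels), "k1" (the pictures are not rectified: a ray, as slopes to the right and down, at radius r is drawn at 1 + k1 r^2 times it, then the intrinsics apply), "world_from_camera" (4x4, takes a point from camera to world coordinates); the wrist camera has in their place "mount" (4x4, takes a point from camera to tool coordinates, whose origin is the TCP and whose axes are the flange's). Camera axes: x right, y down, z forward; pixel columns grow to the right and rows downward; lengths in mm; the calibration is good to about 2 mm. A picture is of the moment at which its call begins: read the wrist's pose just before it. camera_info takes no time and is no camera call.
- sign_off(): hands the job in; it is judged then, once.
The state is a dict: "clock": time; "qpos": joint angles; "qd": joint speeds; "effort": joint torques, N m; "tool_pos": TCP position; "tool_rot": TCP orientation; "wrist_force": force on the tool from outside, world axes, zero at the start; "ft_torque": the same for the moment, N m; "grip_width": finger opening in mm; "grip_force": force on a finger pad.
Only numpy, scipy, OpenCV 4.12 (cv2) and the standard library are available. Lean on these libraries where they do the work, as an engineer would, in place of code of your own. Each camera call takes 0.05 s, during which the arm holds its last target. There are 200 camera calls.

## Working session

There is one attempt and no reset: what is moved stays moved. The work goes in short steps, Python scripts to look and compute and a tool call to move; the robot and the scene stay as the last step left them, time stands still between calls to the robot, and variables do not carry over. Pictures are saved under pics/ and viewed, at most 10 in all, crops included, and the job is handed in when it is done.

Besides the shell and the picture viewer there is one more tool, called after "Request:" as a command line: name --pt "numbers of a row" for each row, then --argument value for the rest. play_rows: Moves the arm, as the interface text tells. Shift numbers are shares of 2.5 cm and turn numbers shares of 0.1 rad, none past 1 either way. Its arguments: {"type":"object","properties":{"dp":{"type":"array"},"spin":{"type":"array"},"hand":{"type":"number"}},"required":["dp","spin"]}

```bash
mkdir -p pics
cat > h.py <<'E'
import numpy as np, cv2
from scipy.spatial.transform import Rotation as R
from workcell import *
def T(name,o=None):
    c=camera_info(name)
    if name!="wrist": return c,np.array(c["world_from_camera"])
    M=np.eye(4);M[:3,:3]=R.from_rotvec(o["tool_rot"]).as_matrix();M[:3,3]=o["tool_pos"]
    return c,M@np.array(c["mount"])
def ray(c,M,u,v):
    f=200/np.tan(np.radians(c["fov_y"])/2)
    K=np.array([[f,0,c["cx"]],[0,f,c["cy"]],[0,0,1.]])
    d=cv2.undistortPoints(np.array([[[u,v]]],float),K,np.array([c["k1"],0,0,0.]),).ravel()
    # k1 model same as cv2 radial
    return np.array(M[:3,:3]@[d[0],d[1],1]),M[:3,3]
def atz(c,M,u,v,z):
    d,p=ray(c,M,u,v); return p+d*(z-p[2])/d[2]
def atd(c,M,u,v,dep):
    d,p=ray(c,M,u,v); return p+d*dep
E
python3 - <<'E'
from h import *
o=get_obs();print(o)
for n in("scene","side","wrist"):
    im,d=snapshot(n);cv2.imwrite(f"pics/{n}0.png",im[:,:,::-1]);np.save(f"{n}0.npy",d)
    print(n,{k:(np.round(v,3).tolist()) for k,v in camera_info(n).items()})
E
```

```text
{'clock': 0.0, 'qpos': array([-1.42510952,  0.47774725,  0.02232513,  1.55644697, -0.01147016,
        1.10932645, -0.08311014]), 'qd': array([-0.00116259, -0.00028904,  0.00091451,  0.0020814 , -0.00082549,
        0.00081397, -0.00094391]), 'effort': array([ 7.11586035e-04, -5.82846844e+01,  1.53511226e+00, -2.72604668e+01,
       -5.42654609e-02,  1.69675075e-02,  1.42252261e-04]), 'tool_pos': array([169.33520073, 652.78296186, 221.71880455]), 'tool_rot': array([-3.97509750e-01, -3.11626468e+00,  2.82475979e-03]), 'wrist_force': array([-0.48973337,  0.19372105, -0.0325696 ]), 'ft_torque': array([0.00767315, 0.03412921, 0.0069052 ]), 'grip_force': 0.0, 'grip_width': 88.07700266149507}
scene {'fov_y': 44.581, 'cx': 318.728, 'cy': 204.261, 'k1': 0.0, 'world_from_camera': [[-0.341, 0.731, -0.591, 1338.796], [0.94, 0.258, -0.223, 309.274], [-0.01, -0.631, -0.775, 1118.826], [0.0, 0.0, 0.0, 1.0]]}
side {'fov_y': 46.822, 'cx': 325.069, 'cy': 194.504, 'k1': 0.013, 'world_from_camera': [[0.965, -0.174, 0.196, 291.058], [-0.262, -0.643, 0.719, -1135.598], [0.001, -0.746, -0.666, 1144.803], [0.0, 0.0, 0.0, 1.0]]}
wrist {'fov_y': 69.747, 'cx': 319.237, 'cy': 203.696, 'k1': -0.04, 'mount': [[-0.0, -0.957, -0.291, 80.041], [1.0, -0.0, -0.001, -0.968], [0.001, -0.291, 0.957, -162.189], [0.0, 0.0, 0.0, 1.0]]}
```

View pics/scene0.png

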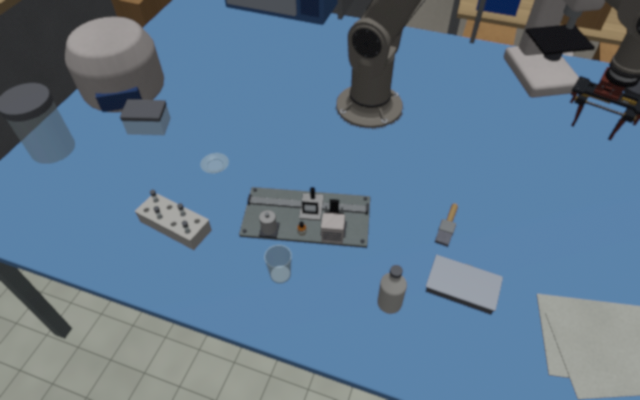

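View pics/side0.png

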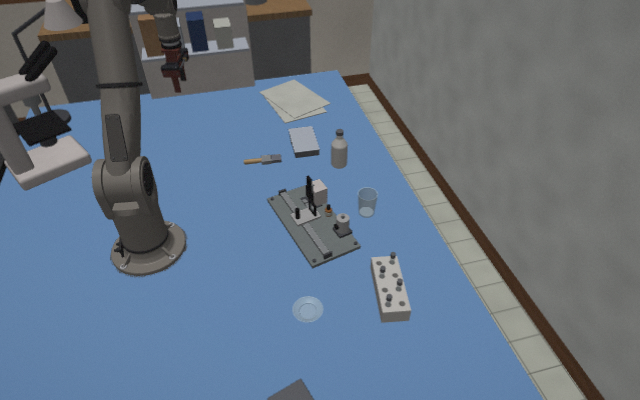

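The scene view shows the lamp block at (332,226) (unit's +y end), the black cap at (333,206), and the knob at (312,193). The detector is at (267,223). The plate corners are near (249,190), (370,194), (368,243) and (241,237). The side view agrees.

Run:
```python
from h import *
c,M=T("scene")
for p in[(249,190),(370,194),(368,243),(241,237)]: print(atz(c,M,*p,15).round())
print("knob",atz(c,M,312,189,78).round(),"tab",atz(c,M,334,200,133).round())
im,d=snapshot("scene")
cv2.imwrite("pics/s1.png",cv2.resize(im[175:260,225:385,::-1],(800,425),interpolation=cv2.INTER_CUBIC))
```

```text
[ 515. -224.   15.]
[410. 122.  15.]
[581. 166.  15.]
[ 679. -171.   15.]
knob [500. -27.  78.] tab [561.  59. 133.]
```

View pics/s1.png

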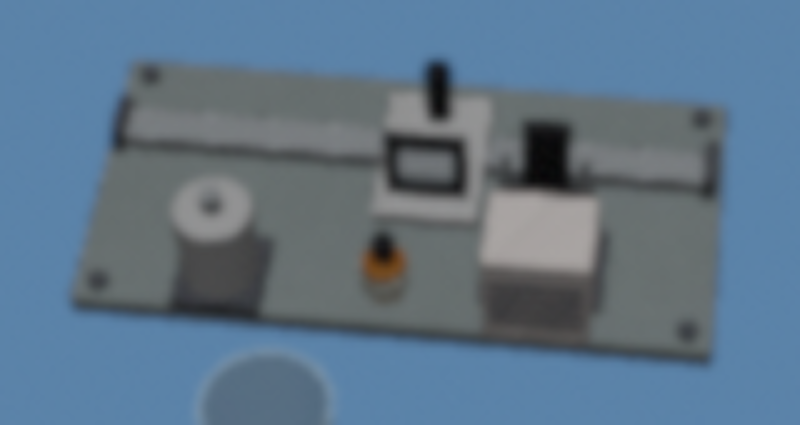

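The crop shows the plate corners at (133,62), (728,106), (710,352) and (72,298). The tab top is at (547,124) and the knob top at (438,64), all in 5x crop pixels.

Run:
```python
from h import *
c,M=T("scene")
f=lambda u,v,z:atz(c,M,225+u/5-.4,175+v/5-.4,z)
P=[f(133,62,15),f(728,106,15),f(710,352,15),f(72,298,15)]
a=sum(P)/4; y=(P[1]+P[2]-P[0]-P[3]);y/=np.linalg.norm(y)
print(np.round(P,1),"c",a,"yaw",np.arctan2(-y[0],y[1]))
x=np.array([y[1],-y[0],0])
print("knob",f(438,64,78),"tab",f(547,124,133))
for n,z,q in(("knob",78,f(438,64,78)),("tab",133,f(547,124,133))): print(n,(q-a)@x,(q-a)@y)
o=get_obs();m=R.from_rotvec(o["tool_rot"]).as_matrix();print(m[:,1],np.arctan2(-m[0,1],m[1,1]),hold_point_z)
```

```text
[[ 502.3 -222.7   15. ]
 [ 416.5  124.3   15. ]
 [ 588.7  163.9   15. ]
 [ 672.6 -180.8   15. ]] c [545.02539997 -28.82733081  15.        ] yaw 0.240493462389856
knob [493.79878233 -28.48385234  78.        ] tab [558.59428708  57.97751019 133.        ]
knob -49.67053387794476 12.534847306930843
tab 33.85372549118676 81.07478268755739
[ 0.25105286  0.96797273 -0.00111958] -0.2537679648585987 18.700000000000003
```

Request:
play_rows --pt "0.6 -0.9 0" --pt "0.65 -1 0" --pt "0.65 -1 0" --pt "0.65 -1 0" --pt "0.65 -1 0" --spin '[1,1,1,1,0.9]'

```text
clock: 0.62
tool_pos: [250.0, 529.5, 222.5]
tool_rot: [0.378, -3.119, 0.001]
wrist_force: [0.0, 0.4, -0.2]
grip_width: 87.9
grip_force: 0.0
```

Request:
play_rows --pt "0.65 -1 0" --pt "0.65 -1 0" --pt "0.65 -1 0" --pt "0.65 -1 0" --pt "0.65 -1 0" --spin '[0,0,0,0,0]'

```text
clock: 1.03
tool_pos: [331.3, 404.5, 222.6]
tool_rot: [0.37, -3.12, -0.0]
wrist_force: [0.9, 0.4, 0.8]
grip_width: 87.8
grip_force: 0.0
```

Request:
play_rows --pt "0.65 -1 0" --pt "0.65 -1 0" --pt "0.65 -1 0" --pt "0.65 -1 0" --pt "0.65 -1 0" --spin '[0,0,0,0,0]'

```text
clock: 1.45
tool_pos: [412.5, 279.5, 222.7]
tool_rot: [-0.37, 3.12, 0.0]
wrist_force: [-0.1, 0.1, 1.0]
grip_width: 87.9
grip_force: 0.0
```

Request:
play_rows --pt "0.65 -1 0" --pt "0.65 -1 0" --pt "0.65 -1 0" --pt "0.65 -1 0" --pt "0.65 -1 0" --spin '[0,0,0,0,0]'

```text
clock: 1.87
tool_pos: [493.7, 154.5, 222.8]
tool_rot: [-0.37, 3.12, 0.0]
wrist_force: [-0.3, 1.5, 0.7]
grip_width: 87.9
grip_force: 0.0
```

Request:
play_rows --pt "0.6 -1 0" --pt "0.4 -0.8 0" --pt "0.2 -0.4 0" --pt "0 0 0" --pt "0 0 0" --spin '[0,0,0,0,0]'

```text
clock: 2.28
tool_pos: [522.9, 101.5, 222.5]
tool_rot: [0.37, -3.119, -0.001]
wrist_force: [-0.2, 0.2, 0.2]
grip_width: 87.8
grip_force: 0.0
```

Run:
```python
from h import *
o=get_obs();im,d=snapshot("wrist");cv2.imwrite("pics/w1.png",im[:,:,::-1]);np.savez("w1",d=d,p=o["tool_pos"],r=o["tool_rot"])
```

```text
(no output)
```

View pics/w1.png

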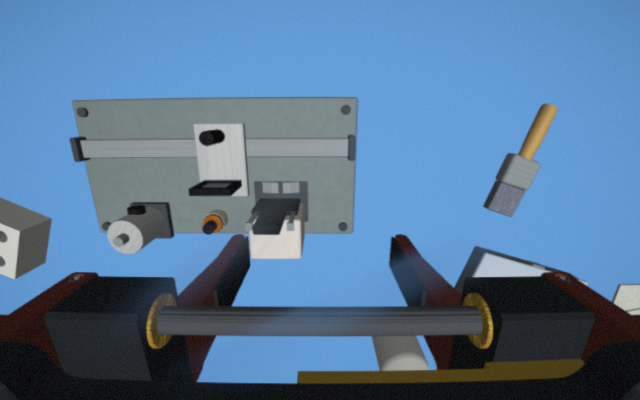

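The wrist view shows the knob top at about (205,138), the plate corners at (74,101), (356,98) and (354,234), and the cap and lamp around (275,215). I need a close-up of that area.

Run:
```python
from h import *
z=np.load("w1.npz");d=z["d"];o=dict(tool_pos=z["p"],tool_rot=z["r"]);c,M=T("wrist",o)
im=cv2.imread("pics/w1.png");cv2.imwrite("pics/w1c.png",cv2.convertScaleAbs(cv2.resize(im[120:265,180:340],None,fx=4,fy=4,interpolation=cv2.INTER_CUBIC),alpha=1.6,beta=15))
P=[atz(c,M,*p,15) for p in((74,101),(356,98),(354,234))];print(np.round(P,1))
y=P[1]-P[0];print("yaw",np.arctan2(-y[0],y[1]))
# height map, points with z in 125..140 and 72..80
ys,xs=np.mgrid[120:265,180:340]
W=np.array([atd(c,M,u,v,d[v,u]) for u,v in zip(xs.ravel(),ys.ravel())])
for lo,hi in((126,140),(74,82),(82,90)):
    k=(W[:,2]>lo)&(W[:,2]<hi)&(d[ys.ravel(),xs.ravel()]>0);print(lo,k.sum(),W[k].mean(0).round(1),W[k].min(0).round(1),W[k].max(0).round(1),xs.ravel()[k].mean(),ys.ravel()[k].mean())
```

```text
[[ 494.7 -223.1   15. ]
 [ 412.7  120.    15. ]
 [ 585.5  165.2   15. ]]
yaw 0.23478755571070126
126 326 [555.   56.2 132.1] [548.8  43.  126.3] [563.3  69.2 135.3] 265.8803680981595 228.46012269938652
74 470 [528.9  14.7  78.5] [485.4 -39.6  74. ] [596.2  96.2  82. ] 240.6212765957447 179.08085106382978
82 1916 [581.4  52.   84.8] [539.4 -40.3  82. ] [616.5  97.2  90. ] 265.0594989561587 232.77192066805844
```

View pics/w1c.png

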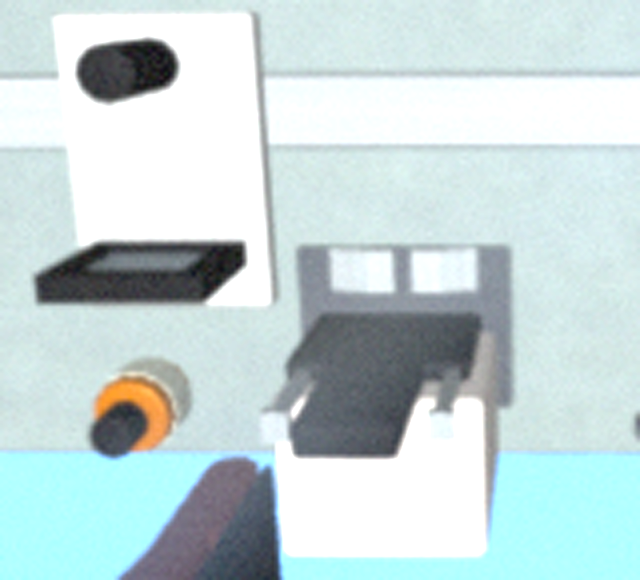

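The crop shows the tab top edge around (345,445) in crop pixels. Guide pins stand on either side, with tops near (270,425) and (443,425), so I'll check their height against the fingers.

Run:
```python
from h import *
z=np.load("w1.npz");d=z["d"];o=dict(tool_pos=z["p"],tool_rot=z["r"]);c,M=T("wrist",o)
ex=np.array([.972,.235]);ey=np.array([-.235,.972])
for u,v in((247,225),(249,224),(249,228),(246,227),(290,225),(291,227),(289,227),(268,230),(275,218),(275,205),(280,200)):
    w=atd(c,M,u,v,d[v,u]);q=w[:2]-[555,56.2];print((u,v),w.round(1),(q@ex).round(1),(q@ey).round(1))
```

```text
(247, 225) [563.   35.4 115.4] 2.9 -22.2
(249, 224) [561.7  37.1 115. ] 2.0 -20.1
(249, 228) [565.8  37.8 115.4] 6.2 -20.4
(246, 227) [565.7  34.6 114.8] 5.3 -23.5
(290, 225) [552.9  77.5 115.3] 3.0 21.2
(291, 227) [554.8  78.9 115.2] 5.2 22.1
(289, 227) [555.2  76.9 115.5] 5.0 20.1
(268, 230) [555.4  58.6 133.6] 0.9 2.3
(275, 218) [549.8  61.3 113.5] -3.9 6.1
(275, 205) [553.   54.5  64.4] -2.4 -1.2
(280, 200) [552.   57.5  44. ] -2.6 2.0
```

```bash
python3 -c "
from h import *
print(get_obs()['qpos'].round(2))"
```

```text
[-0.51  0.24  0.23  1.91 -0.07  1.    1.56]
```

Request:
play_rows --pt "0.26 -0.36 0" --pt "0.26 -0.36 0" --pt "0.26 -0.36 0" --pt "0.26 -0.36 0" --pt "0.28 -0.36 0" --spin '[-1,-1,-1,-1,-1]'

```text
clock: 2.75
tool_pos: [555.8, 58.1, 222.6]
tool_rot: [-0.415, -3.113, -0.001]
wrist_force: [-0.5, 0.1, -0.6]
grip_width: 87.8
grip_force: 0.0
```

Request:
play_rows --pt "0 0 0" --pt "0 0 0" --pt "0 0 0" --pt "0 0 0" --pt "0 0 0" --spin '[-1,-1,-1,-1,-1]' --hand 0

```text
clock: 3.17
tool_pos: [555.6, 58.5, 222.5]
tool_rot: [-1.173, -2.913, -0.001]
wrist_force: [-0.1, -0.3, -1.1]
grip_width: 58.0
grip_force: 0.0
```

Request:
play_rows --pt "0 0 0" --pt "0 0 0" --pt "0 0 0" --pt "0 0 0" --pt "0 0 0" --spin '[-1,-1,-1,-1,-1]'

```text
clock: 3.58
tool_pos: [555.5, 58.5, 222.5]
tool_rot: [-1.857, -2.533, -0.001]
wrist_force: [0.1, -0.5, 0.2]
grip_width: 43.9
grip_force: 0.0
```

Request:
play_rows --pt "0 0 0" --pt "0 0 0" --pt "0 0 0" --pt "0 0 0" --spin '[-0.7,0,0,0]'

```text
clock: 3.92
tool_pos: [555.9, 57.2, 222.6]
tool_rot: [-1.938, -2.472, -0.0]
wrist_force: [-0.4, 0.4, -0.2]
grip_width: 43.6
grip_force: 0.0
```

Run:
```python
from h import *
o=get_obs();im,d=snapshot("wrist");cv2.imwrite("pics/w2.png",im[:,:,::-1])
c,M=T("wrist",o);m=R.from_rotvec(o["tool_rot"]).as_matrix();print(o["tool_pos"],m[:,0],m[:,1])
ys,xs=np.mgrid[0:400,0:640];W=np.array([atd(c,M,u,v,d[v,u]) for u,v in zip(xs.ravel(),ys.ravel())])
k=(W[:,2]>128)&(W[:,2]<138)&(abs(W[:,0]-556)<25)&(abs(W[:,1]-56)<30);print(k.sum(),W[k].mean(0),W[k].min(0),W[k].max(0))
```

```text
[555.90964554  57.16354361 222.58517507] [-2.38676484e-01  9.71099010e-01  4.99589695e-04] [ 9.71099096e-01  2.38676593e-01 -1.71373653e-04]
298 [556.13472373  57.00548797 132.75020702] [549.1758336   42.62365023 128.14638171] [563.51462632  69.51232078 134.78397885]
```

View pics/w2.png

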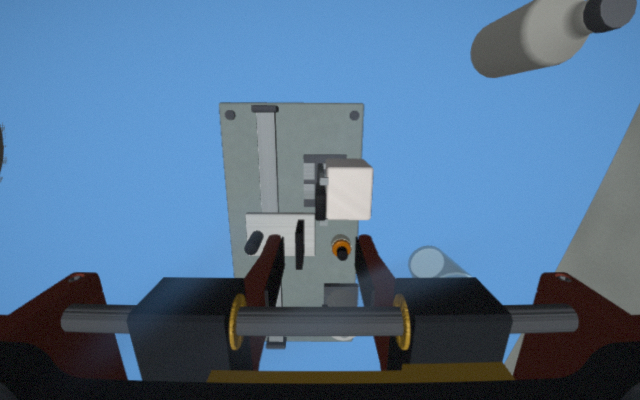

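The wrist view shows the fingers straddling the unit's x direction at (265,300) and (375,300), with the tab at (322,190). The TCP is within 1 mm of the measured tab centre, so I'll descend.

Request:
play_rows --pt "0 0 -1" --pt "0 0 -1" --pt "0 0 -1" --pt "0 0 -0.6" --pt "0 0 -0.4" --spin '[0,0,0,0,0]'

```text
clock: 4.38
tool_pos: [555.1, 56.0, 120.8]
tool_rot: [-1.941, -2.468, 0.003]
wrist_force: [-0.3, -0.3, 0.4]
grip_width: 43.7
grip_force: 0.0
```

Request:
play_rows --pt "0 0 -0.4" --pt "0 0 -0.4" --pt "0 0 0" --pt "0 0 0" --spin '[0,0,0,0]'

```text
clock: 4.72
tool_pos: [556.3, 55.9, 102.7]
tool_rot: [-1.943, -2.469, 0.0]
wrist_force: [-0.2, -0.5, 0.5]
grip_width: 43.7
grip_force: 0.0
```

Request:
play_rows --pt "0 0 0" --pt "0 0 0" --pt "0 0 0" --pt "0 0 0" --pt "0 0 0" --spin '[0,0,0,0,0]' --hand -1

```text
clock: 5.13
tool_pos: [556.4, 56.0, 103.0]
tool_rot: [1.943, 2.468, 0.001]
wrist_force: [0.3, 1.0, -0.4]
grip_width: 13.9
grip_force: 0.0
```

Request:
play_rows --pt "0 0 0" --pt "0 0 0" --pt "0 0 0" --spin '[0,0,0]'

```text
clock: 5.38
tool_pos: [556.9, 56.1, 103.0]
tool_rot: [1.943, 2.468, 0.002]
wrist_force: [2.6, -0.6, 1.1]
grip_width: 9.9
grip_force: 30.0
```

Request:
play_rows --pt "0 0 0.12" --pt "0 0 0.12" --pt "0 0 0.12" --pt "0 0 0.12" --pt "0 0 0.12" --spin '[0,0,0,0,0]'

```text
clock: 5.8
tool_pos: [556.9, 56.1, 118.1]
tool_rot: [1.943, 2.468, 0.001]
wrist_force: [3.5, 1.3, -2.4]
grip_width: 9.9
grip_force: 30.0
```

Request:
play_rows --pt "0 0 0.12" --pt "0 0 0.12" --pt "0 0 0.12" --pt "0 0 0.12" --pt "0 0 0.1" --spin '[0,0,0,0,0]'

```text
clock: 6.22
tool_pos: [556.9, 56.1, 132.8]
tool_rot: [1.943, 2.468, 0.002]
wrist_force: [4.5, 1.7, -3.1]
grip_width: 9.7
grip_force: 30.0
```

Request:
play_rows --pt "0 0 0.04" --pt "0 0 0.04" --pt "0 0 0" --pt "0 0 0" --pt "0 0 0" --spin '[0,0,0,0,0]'

```text
clock: 6.63
tool_pos: [556.7, 56.1, 133.1]
tool_rot: [1.942, 2.468, 0.0]
wrist_force: [9.6, 0.9, -17.7]
grip_width: 10.2
grip_force: 30.0
```

Request:
play_rows --pt "0 0 -0.06" --pt "0 0 0" --pt "0 0 0" --pt "0 0 0" --pt "0 0 0" --spin '[0,0,0,0,0]' --hand -0.1

```text
clock: 7.05
tool_pos: [555.9, 55.7, 132.8]
tool_rot: [-1.943, -2.468, 0.0]
wrist_force: [0.3, -0.2, -0.3]
grip_width: 37.9
grip_force: 0.0
```

Request:
play_rows --pt "0 0 0.3" --pt "0 0 0.8" --pt "0 0 1" --pt "0 0 0.9" --pt "0 0 0" --spin '[0,0,0,0,0]'

```text
clock: 7.47
tool_pos: [558.8, 55.8, 212.5]
tool_rot: [1.941, 2.465, 0.009]
wrist_force: [0.5, -0.0, 0.5]
grip_width: 39.7
grip_force: 0.0
```

Request:
play_rows --pt "-0.5 -0.6 0" --pt "-0.5 -0.6 0" --pt "-0.5 -0.6 0" --pt "-0.5 -0.6 0" --pt "-0.5 -0.6 0" --spin '[1,1,1,1,1]'

```text
clock: 7.88
tool_pos: [492.8, -19.8, 207.7]
tool_rot: [-1.265, -2.875, 0.0]
wrist_force: [-0.3, 0.1, -0.6]
grip_width: 39.0
grip_force: 0.0
```

Request:
play_rows --pt "0 -0.3 0" --pt "0 0 0" --pt "0 0 0" --pt "0 0 0" --pt "0 0 0" --spin '[1,1,1,1,1]'

```text
clock: 8.3
tool_pos: [493.4, -26.8, 207.7]
tool_rot: [-0.515, -3.099, -0.0]
wrist_force: [-0.6, 0.3, -0.4]
grip_width: 39.7
grip_force: 0.0
```

Request:
play_rows --pt "0 0 0" --pt "0 0 0" --pt "0 0 0" --pt "0 0 0" --pt "0 0 0" --spin '[1,1,1,1,1]'

```text
clock: 8.72
tool_pos: [493.4, -26.7, 207.7]
tool_rot: [0.268, -3.13, -0.0]
wrist_force: [-0.8, -0.3, -0.7]
grip_width: 39.6
grip_force: 0.0
```

Request:
play_rows --pt "0 0 0" --pt "0 0 0" --pt "0 0 0" --pt "0 0 0" --spin '[0.7,0,0,0]'

```text
clock: 9.05
tool_pos: [493.6, -26.7, 207.7]
tool_rot: [0.367, -3.12, -0.0]
wrist_force: [0.2, -0.1, -0.1]
grip_width: 39.6
grip_force: 0.0
```

Run:
```python
from h import *
o=get_obs();im,d=snapshot("wrist");cv2.imwrite("pics/w3.png",im[:,:,::-1]);np.savez("w3",d=d,p=o["tool_pos"],r=o["tool_rot"])
c,M=T("wrist",o);m=R.from_rotvec(o["tool_rot"]).as_matrix();print(o["tool_pos"],m[:,0],m[:,1])
ys,xs=np.mgrid[0:400,0:640];W=np.array([atd(c,M,u,v,d[v,u]) for u,v in zip(xs.ravel(),ys.ravel())])
k=(W[:,2]>158)&(W[:,2]<168)&(abs(W[:,0]-556)<25)&(abs(W[:,1]-56)<30);print("tab",k.sum(),W[k].mean(0))
k=(W[:,2]>74)&(W[:,2]<82)&(abs(W[:,0]-495)<20)&(abs(W[:,1]+28)<25);print("knob",k.sum(),W[k].mean(0),W[k].min(0),W[k].max(0))
```

```text
[493.58883178 -26.66447724 207.66454154] [-9.72751468e-01 -2.31850278e-01  1.75106621e-04] [-2.31850271e-01  9.72751483e-01  5.98357087e-05]
tab 0 [nan nan nan]
knob 175 [492.29699312 -30.04532615  77.88446807] [485.04255255 -37.64758515  74.10999947] [500.26594949 -22.2781342   79.64526351]<stdin>:5: RuntimeWarning: Mean of empty slice.
  ret = um.true_divide(
```

View pics/w3.png

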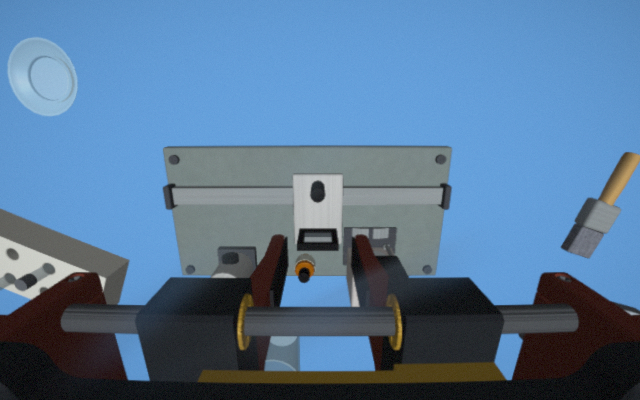

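The wrist view shows the knob at (318,190) between the fingers, with the cap area hidden by the right finger. Depth puts the knob at (492.5, -30). I'll check the cap height from the scene camera and descend.

Run:
```python
from h import *
c,M=T("scene");im,d=snapshot("scene")
ys,xs=np.mgrid[170:260,230:380];W=np.array([atd(c,M,u,v,d[v,u]) for u,v in zip(xs.ravel(),ys.ravel())])
k=(abs(W[:,0]-556)<25)&(abs(W[:,1]-56)<30)&(W[:,2]<180);print("top z",np.sort(W[k][:,2])[-8:])
```

```text
top z [162.8365125  162.86527985 162.94724633 163.22716019 163.29098699
 163.77434769 164.72838073 164.97728704]
```

Request:
play_rows --pt "-0.05 -0.14 -1" --pt "0 0 -1" --pt "0 0 -1" --pt "0 0 -1" --pt "0 0 -0.8" --spin '[0,0,0,0,0]'

```text
clock: 9.57
tool_pos: [491.9, -30.0, 86.1]
tool_rot: [0.369, -3.119, 0.0]
wrist_force: [-0.5, 0.1, -0.8]
grip_width: 39.5
grip_force: 0.0
```

Request:
play_rows --pt "0 0 -0.6" --pt "0 0 -0.6" --pt "0 0 -0.5" --pt "0 0 0" --pt "0 0 0" --spin '[0,0,0,0,0]'

```text
clock: 9.98
tool_pos: [492.1, -30.2, 44.9]
tool_rot: [0.369, -3.118, 0.0]
wrist_force: [0.2, -0.4, 0.3]
grip_width: 39.4
grip_force: 0.0
```

Cap is up (163 mm). Closing on the knob.

Request:
play_rows --pt "0 0 0" --pt "0 0 0" --pt "0 0 0" --pt "0 0 0" --pt "0 0 0" --spin '[0,0,0,0,0]' --hand -1

```text
clock: 10.4
tool_pos: [492.9, -29.9, 45.8]
tool_rot: [-0.37, 3.119, 0.0]
wrist_force: [-1.1, 0.8, 4.3]
grip_width: 15.5
grip_force: 30.0
```

Request:
play_rows --pt "0 0 0" --pt "0 0 0" --spin '[0,0]'

```text
clock: 10.57
tool_pos: [492.9, -29.9, 45.8]
tool_rot: [-0.37, 3.119, 0.0]
wrist_force: [-0.5, 0.2, 6.6]
grip_width: 15.3
grip_force: 30.0
```

Request:
play_rows --pt "-0.047 0.195 0" --pt "-0.047 0.195 0" --pt "-0.047 0.195 0" --pt "-0.047 0.195 0" --pt "-0.047 0.195 0" --spin '[0,0,0,0,0]'

```text
clock: 10.98
tool_pos: [487.2, -5.9, 45.7]
tool_rot: [-0.369, 3.118, -0.001]
wrist_force: [-0.4, -2.2, 6.6]
grip_width: 15.3
grip_force: 30.0
```

Request:
play_rows --pt "-0.047 0.195 0" --pt "-0.047 0.195 0" --pt "-0.047 0.195 0" --pt "-0.047 0.195 0" --pt "0 0 0" --spin '[0,0,0,0,0]'

```text
clock: 11.4
tool_pos: [482.3, 14.7, 45.7]
tool_rot: [-0.371, 3.119, 0.001]
wrist_force: [-1.7, 1.1, 7.8]
grip_width: 15.1
grip_force: 30.0
```

Request:
play_rows --pt "-0.024 0.097 0" --pt "-0.024 0.097 0" --pt "-0.024 0.097 0" --pt "-0.024 0.097 0" --pt "-0.024 0.097 0" --spin '[0,0,0,0,0]'

```text
clock: 11.82
tool_pos: [480.1, 23.9, 45.8]
tool_rot: [-0.367, 3.118, -0.003]
wrist_force: [1.5, -6.3, 4.6]
grip_width: 15.6
grip_force: 30.0
```

Request:
play_rows --pt "-0.014 0.058 0" --pt "-0.014 0.058 0" --pt "-0.014 0.058 0" --spin '[0,0,0]'

```text
clock: 12.07
tool_pos: [478.9, 28.9, 45.8]
tool_rot: [-0.367, 3.118, -0.002]
wrist_force: [-0.4, -5.1, 6.6]
grip_width: 15.2
grip_force: 30.0
```

Request:
play_rows --pt "-0.01 0.04 0" --pt "-0.01 0.04 0" --spin '[0,0]'

```text
clock: 12.23
tool_pos: [478.4, 31.0, 45.8]
tool_rot: [-0.368, 3.118, -0.002]
wrist_force: [0.6, -4.9, 5.7]
grip_width: 15.5
grip_force: 30.0
```

Run:
```python
from h import *
o=get_obs();e=np.array([-.235,.972]);print(o["tool_pos"],(o["tool_pos"][:2]-[492.9,-29.9])@e,o["wrist_force"],o["wrist_force"][:2]@e)
c,M=T("scene");im,d=snapshot("scene")
cv2.imwrite("pics/s2.png",cv2.resize(im[175:260,225:385,::-1],(800,425),interpolation=cv2.INTER_CUBIC))
```

```text
[478.38120415  31.01867099  45.76764462] 62.624865229903264 [ 0.62327654 -4.89377714  5.68485224] -4.903221362951552
```

View pics/s2.png

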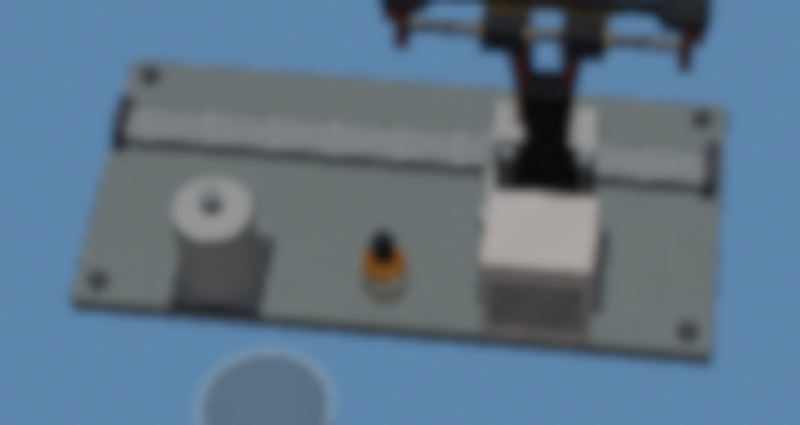

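The cap is up (tab top at (547,75)) and the slide is almost in front of the lamp block. I'll creep on in 1 mm steps, watching the force.

Request:
play_rows --pt "-0.01 0.04 0" --pt "-0.01 0.04 0" --pt "0 0 0" --spin '[0,0,0]'

```text
clock: 12.53
tool_pos: [477.8, 33.4, 45.8]
tool_rot: [-0.368, 3.118, -0.001]
wrist_force: [-0.2, -3.5, 6.2]
grip_width: 15.4
grip_force: 30.0
```

Request:
play_rows --pt "-0.01 0.04 0" --pt "0 0 0" --spin '[0,0]'

```text
clock: 12.7
tool_pos: [477.4, 34.6, 45.7]
tool_rot: [-0.369, 3.118, -0.001]
wrist_force: [0.8, -2.6, 7.0]
grip_width: 15.3
grip_force: 30.0
```

Request:
play_rows --pt "-0.01 0.04 0" --pt "0 0 0" --spin '[0,0]'

```text
clock: 12.87
tool_pos: [477.1, 36.1, 45.7]
tool_rot: [-0.369, 3.118, -0.0]
wrist_force: [-0.4, 0.2, 6.5]
grip_width: 15.5
grip_force: 30.0
```

Request:
play_rows --pt "-0.01 0.04 0" --pt "0 0 0" --spin '[0,0]'

```text
clock: 13.03
tool_pos: [476.8, 37.5, 45.7]
tool_rot: [-0.37, 3.118, 0.0]
wrist_force: [-0.6, 0.9, 6.9]
grip_width: 15.8
grip_force: 30.0
```

Request:
play_rows --pt "-0.005 0.02 0" --pt "0 0 0" --pt "0 0 0" --spin '[0,0,0]'

```text
clock: 13.28
tool_pos: [476.7, 37.8, 45.7]
tool_rot: [-0.37, 3.118, -0.0]
wrist_force: [-0.8, -2.1, 7.1]
grip_width: 15.3
grip_force: 30.0
```

Request:
play_rows --pt "-0.005 0.02 0" --pt "0 0 0" --pt "0 0 0" --spin '[0,0,0]'

```text
clock: 13.53
tool_pos: [476.7, 38.0, 45.8]
tool_rot: [-0.369, 3.118, -0.0]
wrist_force: [0.2, -1.9, 6.7]
grip_width: 15.5
grip_force: 30.0
```

Request:
play_rows --pt "-0.005 0.02 0" --pt "0 0 0" --pt "0 0 0" --spin '[0,0,0]'

```text
clock: 13.78
tool_pos: [476.6, 38.2, 45.7]
tool_rot: [-0.369, 3.118, -0.001]
wrist_force: [0.4, -2.8, 5.9]
grip_width: 15.6
grip_force: 30.0
```

Request:
play_rows --pt "-0.005 0.02 0" --pt "0 0 0" --pt "0 0 0" --spin '[0,0,0]'

```text
clock: 14.03
tool_pos: [476.6, 38.3, 45.7]
tool_rot: [-0.368, 3.118, -0.002]
wrist_force: [1.5, -4.1, 5.5]
grip_width: 15.3
grip_force: 30.0
```

It has settled into the notch: position is holding while force builds. I'll relax the push.

Request:
play_rows --pt "0.01 -0.04 0" --pt "0.002 -0.01 0" --pt "0 0 0" --pt "0 0 0" --spin '[0,0,0,0]'

```text
clock: 14.37
tool_pos: [476.7, 38.1, 45.8]
tool_rot: [-0.37, 3.118, 0.0]
wrist_force: [-0.3, -1.1, 7.2]
grip_width: 15.4
grip_force: 30.0
```

Run:
```python
from h import *
c,M=T("scene")
o=get_obs();print(o["tool_pos"],o["wrist_force"],o["grip_force"])
ds=[];
for _ in range(4): im,d=snapshot("scene");ds.append(d)
d=np.mean(ds,0)
cv2.imwrite("pics/s3.png",cv2.resize(im[170:245,300:360,::-1],(480,600),interpolation=cv2.INTER_CUBIC))
e=np.array([-.236,.972])
ys,xs=np.mgrid[185:245,310:360];W=np.array([atd(c,M,u,v,d[v,u]) for u,v in zip(xs.ravel(),ys.ravel())])
a=W[:,:2]@e; x=W[:,:2]@[.972,.236]
for n,lo,hi in(("lamp",83,87),("plate",36,40),("tab",158,166)):
    k=(W[:,2]>lo)&(W[:,2]<hi);s=np.sort(a[k]);print(n,k.sum(),np.percentile(s,[1,50,99]).round(1),np.mean(np.percentile(s,[1,99])).round(1))
print(get_obs()["tool_pos"][:2]@e)
```

```text
[476.6692891   38.09360543  45.75973993] [-0.31133906 -1.1475699   7.16732667] 30.001092553138733
lamp 256 [-104.9  -76.5  -48.5] -76.7
plate 75 [-104.1  -57.1  -46.4] -75.3
tab 33 [-88.7 -76.  -65. ] -76.9
-75.45826159486374
```

```bash
python3 -c "
from workcell import *
print(sign_off())"
```

```text
the job is handed in; nothing more can be done
None
```

The job is handed in, though sign-off returned no verdict: the cap was pulled to the top of its pins (tab top read 163 mm), and the slide sits in the lamp's notch, about 1 mm from the lamp's centre by camera, with the knob still held at 30 N.

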